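Move the chart guide on to the marked line

ROBOT

A 6-joint arm with a two-finger parallel gripper is mounted at the origin on the work surface. World frame = base frame: x ahead of the robot, y to its left, z up, the work surface at z = 0. Lengths are in m, angles in rad, forces in N, time in s.
With the tool pointing down it reaches from about 0.35 to 0.925 m from the base axis. Payload 6.4 kg.
Tool frame: the origin (TCP) lies midway between the tips of the shut fingers; the grasp point (between the pads) lies 19 mm behind it; z points along the fingers, y is the line along which they close (so a half turn about z gives the same grasp; the last joint's range is limited). The gripper opens to 85 mm and grips with 20 to 120 N. Pads are 22 mm wide; open, the fingers measure 114 mm over their backs; the gripper's body (76 mm by 85 mm) begins 54 mm behind the grasp point. The pads swing forward as they close: fully open they stand 13 mm farther back than shut.
Start: joints at [1.157, 0.245, 1.558, -0, 1.339, -0.174], TCP at [0.154, 0.631, 0.231] pointing down, gripper open.
Joint ranges: [-3.13, 3.13], [-1.02, 2.26], [0.13, 2.54], [-0.95, 4.09], [0.21, 2.88], [-2.74, 2.74]. Speed limits (rad/s): [2.57, 2.57, 3.14, 3.14, 3.14, 3.14].

INTERFACE

Orientations are given as a 3x3 rotation matrix whose columns are the frame's x, y, z axes.
In Python, from rig import readout, viewer, arm gives the robot as it stands.
- The arm moves only by the tool move_arm, never from a script. Its argument "motion" is a list of rows, each a list of 7 numbers: the shift along the tool's x, y, z in cm, then the turn, a rotation vector about the tool's x, y, z in degrees, then the finger opening in cm, from 0 to 8.54. A call has 1 to 10 rows; each row shifts and turns the commanded pose from where the row before left it, along the tool's axes as they then stand; what a row does not reach is not made up. A row lasts 1/12 s, in which the tool goes at most 41.7 mm and 7.16 degrees, less where a joint would pass 70% of its speed; a pose out of reach is approached as far as the arm can. A call with a gripper value outside its range is refused whole. The fingers move at their own pace and stop on an object; "force" is the grip in N (left out, the last holds). Time passes only in rows, so rows that do not move let the fingers close. It gives the time, the measured TCP pose, the force, the opening and the grip force at its end, in the units of the state.
- readout.read_state(): the state, without advancing time (a new reading comes with each control period).
- viewer.grab_frame(name): name is "side" or "top" or "wrist"; returns a dict with "frame" (384x512x3 uint8, blue, green, red), "vfov" (degrees; the focal length in pixels is half the picture's height over the tangent of half this angle, whatever the lens; pixels are square), "cx", "cy" (the principal point, pixels), "rvec" (rotation vector, rad) and "tvec" (3), from world to camera coordinates, as OpenCV has them; the wrist camera has in their place "T_tool_cam" (4x4, takes a point from camera to tool coordinates, whose origin is the TCP and whose axes are the flange's). Camera axes: x right, y down, z forward; pixel columns grow to the right and rows downward; lengths in m; the calibration is good to about 2 mm. A picture is of the moment at which its call begins: read the wrist's pose just before it. There is no depth.
- arm.sign_off(): hands the job in; it is judged then, once.
The state is a dict: "clock": time; "joint_positions": joint angles; "qd": joint speeds; "joint_efforts": joint torques, N m; "tcp_pos": TCP position; "orientation": TCP orientation; "ft_force": force on the tool from outside, world axes, zero at the start; "moment": the same for the moment, N m; "finger_gap": finger opening in m; "finger_force": force on a finger pad.
Only numpy, scipy, OpenCV 4.12 (cv2) and the standard library are available. Lean on these libraries where they do the work, as an engineer would, in place of code of your own. Each camera call takes 0.05 s, during which the arm holds its last target. There are 200 camera calls.

TASK

Move the row guide of the embroidery chart board on to the line that the pointed magnet marks: push its thumb tab gently along the rail with your fingertips, past the clicks on the way, until it drops into the notch where the hairline of the rule meets the magnet's point. Only push it: the rule must stay lying flat on the chart, and everything around it stays as it stands. Then take your hand clear.

Things in the scene. Friction and masses are not known exactly. Their poses are not given: they have to be found in the camera images.
- chart_board: fixed flat board on the table, 290 mm (its x) by 250 mm (its y), with a white steel face 8 mm above the table and a gridded paper chart on it. Origin: centre of its underside, z up, its x away from the robot within 25 degrees. The chart's heavy lines run along the board's x, one every 24 mm along y
- rail (a point): middle of the top of the board's aluminium rail, 17 mm above the table and 115 mm to the robot's side (-x) of the board's origin. The rail runs along the board's y, 20 mm wide, 236 mm long, a black cap at each end. Seven cross notches, each 5 mm wide, are cut in its top at board y = -72, -48, -24, 0, 24, 48 and 72 mm, each level with a heavy line of the chart
- guide: the row guide's grey carriage on the rail, 36 mm along it, 29 mm across, top 24.5 mm above the table; carries the thumb tab and the clear rule, slides only along the board's y. Origin: at table height, in the middle plane of the tab and under the rule's hairline; axes as the board's. Starts at board y -72 to -32 mm, in or between notches; the marked line lies further on, towards +y
- guide_tab (a point): top centre of the upright thumb tab on the carriage: 10 mm thick along the rail, 22 mm across, from 24.5 to 51 mm above the table. Sliding takes 1.3 N. A spring ball drops into each notch: within 2 mm of it the resistance dips to nothing and the ball draws the guide to its middle; pushing it out again takes 5 N. Stops end the travel 8 mm past the end notches
- guide_rule (a joint): flap angle of the guide's clear rule, a strip 186 mm long, 24 mm wide, 3 mm thick with a dark hairline along its middle, hinged to the carriage and lying over the chart 12 mm above the table; 0 is flat, it grows as the far end is lifted (rad)
- row_pointer: the pointed magnet: a steel bar 42 mm long, 16 mm wide, 6 mm high, held fast on the white margin at the board's far (+x) side, its pointed end towards the rule. Origin: underside, on its long middle line, 18 mm behind the point; axes as the board's; the guide is on the marked line when both origins have the same board y. It sits level with one of the four notches at y = 0, 24, 48 or 72 mm
- magnet1: round steel magnet, 12 mm across, 6 mm high, held fast in line with the pointed one on the board's far margin, level with another notch; it marks nothing. Origin: centre of its underside
- magnet2: a like round magnet
- magnet3: a like round magnet
- thimble: loose steel thimble, 19 mm across, 23 mm high, standing on the board beyond the -y end of the guide's path. Origin: centre of its underside. Leave alone
- bobbin: loose bobbin, 21 mm across, 12 mm high, standing on the board beyond the +y end of the rule's path. Origin: centre of its underside. Leave alone
- spool: loose thread spool, 34 mm across, 52 mm high, standing on the table about 70 mm to the robot's side of the rail. Origin: centre of its underside. Leave alone
- bobbin_box: loose closed green plastic box, 87 by 127 by 29 mm, on the table to the left. Origin: centre of its underside. Leave alone
- tin: loose round aluminium tin with its lid on, 87 mm across, 36 mm high, on the table to the right. Origin: centre of its underside. Leave alone
- votive: loose glass votive cup, 68 mm across, 66 mm high, on the table to the left of the board. Origin: centre of its underside. Leave alone
- tape_case: loose round tape-measure case, 54 mm across, 17 mm high, on the table to the right of the board. Origin: centre of its underside. Leave alone
- snips: loose thread snips, 120 mm long, 8 mm high, lying on the table near the robot to the right. Origin: near their pivot, at table height. Leave alone

How it is judged:
By the outcome, as a careful person would: the job done as asked, in the order asked, and still so for the second after the job is handed in, with the robot touching nothing.
It also fails if it takes over 48 s, if anything falls off the work surface, if the arm or the gripper's body presses on something with over 40 N, if the wrist force passes 120 N, or if a joint passes its speed limit or range.

## Working session

There is one attempt and no reset: what is moved stays moved. The work goes in short steps, Python scripts to look and compute and a tool call to move; the robot and the scene stay as the last step left them, time stands still between calls to the robot, and variables do not carry over. Pictures are saved under pics/ and viewed, at most 10 in all, crops included, and the job is handed in when it is done.

Besides the shell and the picture viewer there is one more tool, called after ">>>" as name([rows], argument=value, ...), one row to a line, values as JSON. move_arm: Moves the arm, as the interface text tells. Its arguments: {"type":"object","properties":{"motion":{"type":"array"},"force":{"type":"number"}},"required":["motion"]}

```bash
mkdir -p pics; python3 - <<'E'
from rig import readout, viewer
import cv2, pickle
s=readout.read_state(); print(s['tcp_pos'],s['orientation'],s['clock'])
d={}
for n in('side','top'):
    f=viewer.grab_frame(n); d[n]=f; print(n,f['vfov'],f['cx'],f['cy'],f['rvec'],f['tvec'])
    cv2.imwrite(f'pics/{n}0.png',cv2.resize(f['frame'],(800,600),interpolation=cv2.INTER_CUBIC))
pickle.dump(d,open('f0.pkl','wb'))
E
```

```text
[0.1541306  0.63086629 0.23014221] [[-9.71390042e-01  2.37488310e-01 -8.30275700e-04]
 [ 2.37489476e-01  9.71388359e-01 -1.84496835e-03]
 [ 3.68361735e-04 -1.98936562e-03 -9.99997953e-01]] 0.0
side 44.0557815858097 256.4449324691305 184.0509667048052 [ 0.60121993 -2.67516316  1.11935516] [0.50979302 0.19765629 1.07081641]
top 52.50978509370397 249.40375875683597 194.11154864535933 [ 2.16736765 -2.21128957  0.12382368] [-0.00095222  0.55713612  0.9329376 ]
```

View pics/top0.png

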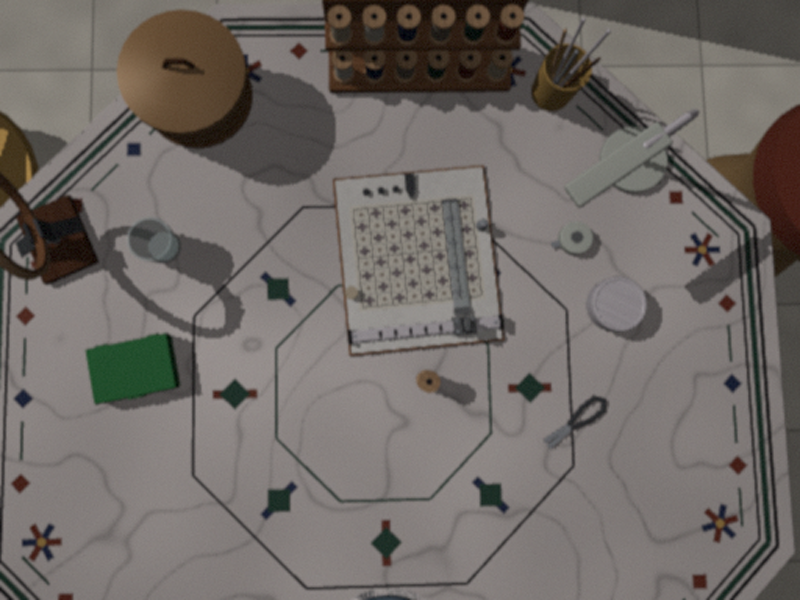

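View pics/side0.png

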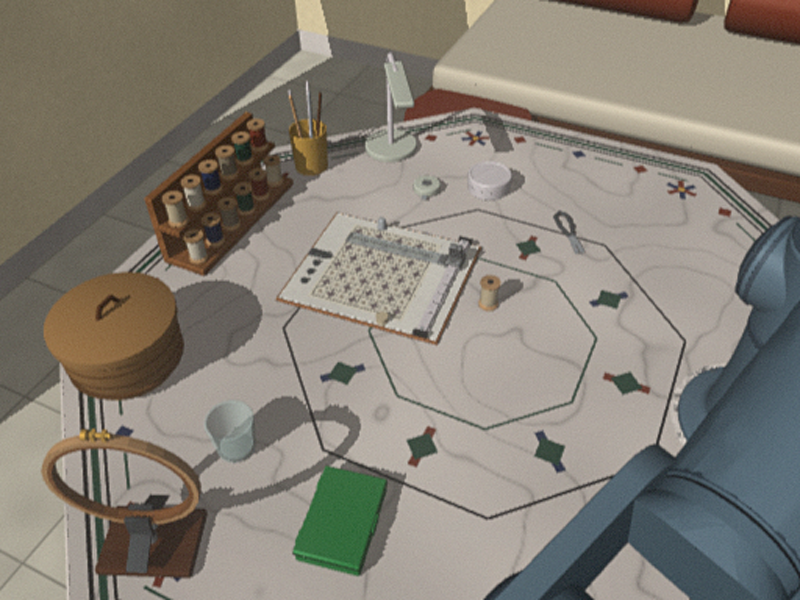

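Top view (800x600 px): board corners lie near (350,355), (503,341), (484,167) and (334,180). There are round magnets at (367,192), (382,190) and (397,188), and the pointed magnet is at (411,185), so it is the rightmost, which suggests y=0. The guide tab is near (463,320). The side view agrees. Next is a zoomed crop for accurate measurement.

```bash
cat > h.py <<'E'
import numpy as np, cv2
def cast(f,uv,z):
    "pixel -> world point on plane z"
    F=192/np.tan(np.radians(f['vfov']/2)); R=cv2.Rodrigues(np.array(f['rvec'],float))[0]
    c=-R.T@np.ravel(f['tvec']); d=R.T@np.array([(uv[0]-f['cx'])/F,(uv[1]-f['cy'])/F,1])
    return c+d*(z-c[2])/d[2]
E
python3 - <<'E'
import pickle,cv2
d=pickle.load(open('f0.pkl','rb'))
c=d['top']['frame'][100:235,205:335]
c=cv2.convertScaleAbs(c,alpha=1.3)
cv2.imwrite('pics/topc.png',cv2.resize(c,None,fx=4.4,fy=4.4,interpolation=cv2.INTER_CUBIC))
E
```

```text
(no output)
```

View pics/topc.png

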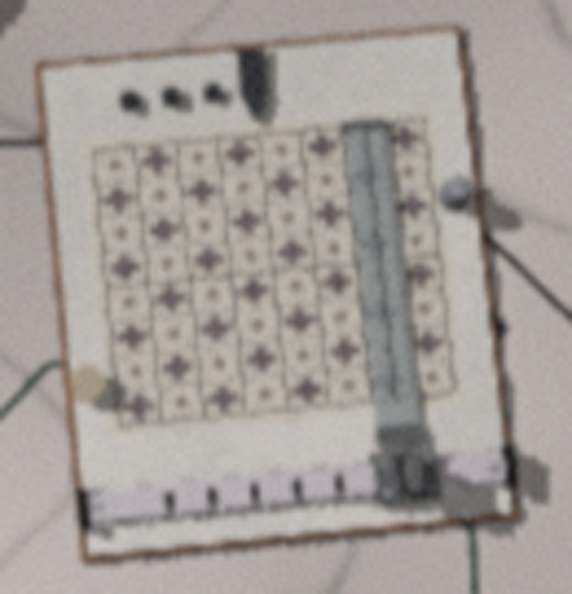

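The crop shows five free notches at x = 169, 212, 255, 298 and 340 (y = 72 to -24). The round magnets at 130, 175 and 215 line up with +72, +48 and +24. The pointer tip at (264,118) lines up with notch y=0 at (298,488). The tab, near (405,478), sits at roughly y = -60.

```bash
python3 - <<'E'
import pickle,numpy as np
from h import cast
from rig import readout
f=pickle.load(open('f0.pkl','rb'))['top']
P=lambda x,y,z: cast(f,(205+(x+.5)/4.4-.5,100+(y+.5)/4.4-.5),z)
C=np.array([P(*c,.008) for c in((85,560),(518,517),(462,28),(40,65))]); o=C.mean(0)
x=(C[2]+C[3]-C[0]-C[1])[:2]; yaw=np.arctan2(x[1],x[0]); print(C,np.degrees(yaw),o)
ax=np.array([[np.cos(yaw),np.sin(yaw)],[-np.sin(yaw),np.cos(yaw)]])
b=lambda p: np.round(ax@(p-o)[:2]*1000,1)
for n,p in dict(n72=(169,503,.017),n0=(298,488,.017),nm24=(340,483,.017),tip=(264,118,.012),m24=(214,94,.014),tab=(407,474,.051),hair0=(367,125,.015),hair1=(396,400,.015)).items(): print(n,b(P(*p)),P(*p))
s=readout.read_state();R=np.array(s['orientation'])
ty=np.degrees(np.arctan2(-R[0,1],R[1,1])); print('tool y yaw',ty,'turn about tool z',-(np.degrees(yaw)-ty))
E
```

```text
[[ 0.47808309  0.0523024   0.008     ]
 [ 0.49724631 -0.19372592  0.008     ]
 [ 0.78208101 -0.17163427  0.008     ]
 [ 0.76340697  0.07383536  0.008     ]] 4.375353543929378 [ 0.63020434 -0.05980561  0.008     ]
n72 [-116.1   73.3] [0.50888518 0.00444946 0.017     ]
n0 [-114.7    0.4] [ 0.51583952 -0.06818351  0.017     ]
nm24 [-114.2  -23.5] [ 0.51817716 -0.09191726  0.017     ]
tip [99.2 -2.4] [ 0.72929674 -0.05461429  0.012     ]
m24 [115.3  25. ] [ 0.74323318 -0.02605821  0.014     ]
tab [-114.1  -56.5] [ 0.52078618 -0.12479715  0.051     ]
hair0 [ 89.  -60.7] [ 0.72355269 -0.11352614  0.015     ]
hair1 [-70.4 -60.3] [ 0.56464996 -0.12526735  0.015     ]
tool y yaw -13.739307735075215 turn about tool z -18.114661279004594
```

>>> move_arm([
  [0, 0, 0, 0, 0, -6, 0],
  [0, 0, 0, 0, 0, -6, 0],
  [0, 0, 0, 0, 0, -6.1, 0],
  [-2.5, -2.5, 0, 0, 0, 0, 0],
  [-2.5, -2.5, 0, 0, 0, 0, 0],
  [-2.5, -2.5, 0, 0, 0, 0, 0],
  [-2.5, -2.5, 0, 0, 0, 0, 0],
  [-2.5, -2.5, 0, 0, 0, 0, 0],
  [-2.5, -2.5, 0, 0, 0, 0, 0],
  [-2.5, -2.5, 0, 0, 0, 0, 0],
])

```text
clock: 0.93
tcp_pos: [0.343, 0.4688, 0.2309]
orientation: [[-0.997, -0.076, -0.001], [-0.076, 0.997, -0.001], [0.001, -0.0, -1.0]]
ft_force: [-0.5, 0.3, -0.0]
finger_gap: -0.0002
finger_force: 0.0
```

>>> move_arm([
  [-1.2, -3.2, 0, 0, 0, 0, 0],
  [-1, -3.2, 0, 0, 0, 0, 0],
  [-1, -3.2, 0, 0, 0, 0, 0],
  [-1, -3.2, 0, 0, 0, 0, 0],
  [-1, -3.2, 0, 0, 0, 0, 0],
  [-1, -3.2, 0, 0, 0, 0, 0],
  [-1, -3.2, 0, 0, 0, 0, 0],
  [-1, -3.2, 0, 0, 0, 0, 0],
  [-1, -3.2, 0, 0, 0, 0, 0],
  [-1, -3.2, 0, 0, 0, 0, 0],
])

```text
clock: 1.77
tcp_pos: [0.4682, 0.1573, 0.231]
orientation: [[-0.997, -0.076, -0.0], [-0.076, 0.997, -0.0], [0.0, 0.0, -1.0]]
ft_force: [0.2, 0.1, 0.4]
finger_gap: -0.0001
finger_force: 0.0
```

```bash
cat >> h.py <<'E'
o=np.array([.6302,-.0598]); yaw=np.radians(4.38)
ax=np.array([[np.cos(yaw),np.sin(yaw)],[-np.sin(yaw),np.cos(yaw)]])
def rep(s):
    b=ax@(np.array(s['tcp_pos'][:2])-o)*1000; R=np.array(s['orientation'])
    print('t',round(s['clock'],2),'board xy mm',b.round(1),'z',round(s['tcp_pos'][2]*1000,1),'tool yaw',np.degrees(np.arctan2(-R[0,1],R[1,1])).round(2),'tilt',R[:,2].round(4),'gap',s['finger_gap'],'F board',(ax@np.array(s['ft_force'][:2])).round(2),round(s['ft_force'][2],2))
E
python3 -c "
from h import *; from rig import readout; rep(readout.read_state())"
```

```text
t 1.77 board xy mm [-144.9  228.9] z 231.0 tool yaw 4.36 tilt [-4.e-04 -0.e+00 -1.e+00] gap -0.00010856682108232192 F board [0.21 0.06] 0.44
```

>>> move_arm([
  [-0.3, -3.3, 0, 0, 0, 0, 0],
  [-0.3, -3.3, 0, 0, 0, 0, 0],
  [-0.3, -3.3, 0, 0, 0, 0, 0],
  [-0.3, -3.3, 0, 0, 0, 0, 0],
  [-0.3, -3.3, 0, 0, 0, 0, 0],
  [-0.3, -3.2, 0, 0, 0, 0, 0],
  [-0.3, -3.2, 0, 0, 0, 0, 0],
  [-0.3, -3.2, 0, 0, 0, 0, 0],
  [-0.3, -3, 0, 0, 0, 0, 0],
  [-0.3, -2.5, 0, 0, 0, 0, 0],
])

```text
clock: 2.6
tcp_pos: [0.5219, -0.1559, 0.2309]
orientation: [[-0.997, -0.075, -0.001], [-0.075, 0.997, 0.0], [0.001, 0.0, -1.0]]
ft_force: [0.7, 0.3, -0.4]
finger_gap: -0.0002
finger_force: 0.0
```

>>> move_arm([
  [0, 0, 2, 0, 0, 0, 0],
  [0, 0, 2, 0, 0, 0, 0],
  [0, 0, 2, 0, 0, 0, 0],
  [0, 0, 2, 0, 0, 0, 0],
  [0, 0, 1, 0, 0, 0, 0],
  [0, 0, 0, 0, 0, 0, 0],
])

```text
clock: 3.1
tcp_pos: [0.5202, -0.1529, 0.1382]
orientation: [[-0.997, -0.076, -0.005], [-0.076, 0.997, 0.003], [0.005, 0.003, -1.0]]
ft_force: [-0.1, 0.5, 0.5]
finger_gap: -0.0003
finger_force: 0.0
```

```bash
python3 - <<'E'
from h import *; from rig import readout,viewer
rep(readout.read_state())
f=viewer.grab_frame('wrist'); print(f['vfov'],f['cx'],f['cy'],np.round(f['T_tool_cam'],3))
cv2.imwrite('pics/w1.png',f['frame'])
E
```

```text
t 3.1 board xy mm [-116.8  -84.4] z 138.2 tool yaw 4.36 tilt [-0.0054  0.0029 -1.    ] gap -0.0002628824531366692 F board [-0.05  0.53] 0.46
64.55370692004976 251.43729305467562 193.6879180658166 [[-0.002 -0.949 -0.315  0.081]
 [ 1.    -0.002 -0.    -0.   ]
 [-0.    -0.315  0.949 -0.143]
 [ 0.     0.     0.     1.   ]]
```

View pics/w1.png

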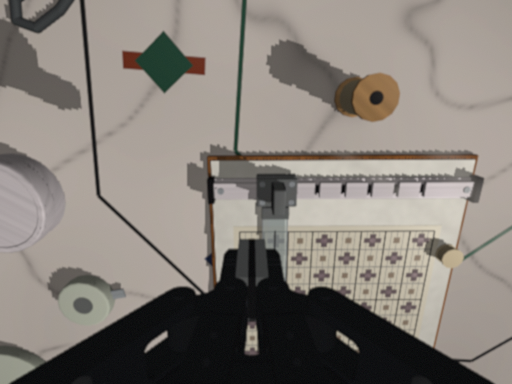

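The wrist view shows the tab at about (278,192). The free notches are at x ≈ 317, 344, 371, 397 and 423, along y ≈ 189. The fingertips are near (252,240).

```bash
python3 - <<'E'
from h import *; from rig import readout,viewer
s=readout.read_state(); f=viewer.grab_frame('wrist'); T=np.array(f['T_tool_cam'])
R=np.array(s['orientation'])@T[:3,:3]; c=np.array(s['orientation'])@T[:3,3]+s['tcp_pos']; F=192/np.tan(np.radians(f['vfov']/2))
def P(u,v,z):
    d=R@np.array([(u-f['cx'])/F,(v-f['cy'])/F,1]); p=c+d*(z-c[2])/d[2]; return (ax@(p[:2]-o)*1000).round(1)
rep(s)
print('tab top',P(278,185,.051),P(278,212,.051)); print('carr edges',P(257,190,.0245),P(297,190,.0245))
print([P(u,189,.017) for u in(317,344,371,397,423)], P(211,157,.008),P(476,156,.008))
cv2.imwrite('pics/w1c.png',cv2.resize(f['frame'][150:290,200:400],None,fx=4,fy=4,interpolation=cv2.INTER_CUBIC))
E
```

```text
t 3.15 board xy mm [-115.7  -85.1] z 140.2 tool yaw 4.36 tilt [-0.0025  0.0014 -1.    ] gap -5.6129508796123835e-05 F board [0.23 0.27] 0.15
tab top [-127.4  -64.2] [-104.3  -63.6]
carr edges [-114.9  -80.4] [-114.8  -44.7]
[array([-113.4,  -25.2]), array([-113.3,   -0.4]), array([-113.2,   24.5]), array([-113.2,   48.4]), array([-113.1,   72.3])] [-141.5 -122.4] [-141.9  120.8]
```

View pics/w1c.png

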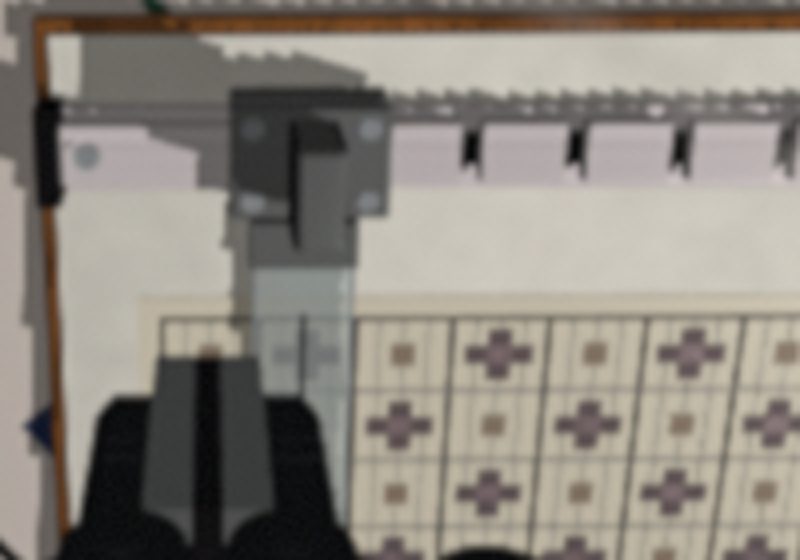

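The crop confirms the guide is centred near y = -61, between the -72 and -48 notches. The space on the tab's -y side is free, so I'll descend there.

>>> move_arm([
  [0, -1.1, 1, 0, 0, 0, 0],
  [0, 0, 2, 0, 0, 0, 0],
  [0, 0, 2, 0, 0, 0, 0],
  [0, 0, 2, 0, 0, 0, 0],
  [0, 0, 1.5, 0, 0, 0, 0],
  [0, 0, 1, 0, 0, 0, 0],
  [0, 0, 0.9, 0, 0, 0, 0],
  [0, 0, 0, 0, 0, 0, 0],
  [0, 0, 0, 0, 0, 0, 0],
])

```text
clock: 3.95
tcp_pos: [0.5234, -0.1653, 0.0376]
orientation: [[-0.997, -0.076, 0.001], [-0.076, 0.997, -0.0], [-0.001, -0.0, -1.0]]
ft_force: [0.1, -0.4, 0.5]
finger_gap: -0.0001
finger_force: 0.0
```

```bash
python3 -c "
from h import *; from rig import readout; rep(readout.read_state())"
```

```text
t 3.95 board xy mm [-114.6  -97. ] z 37.6 tool yaw 4.36 tilt [ 6.e-04 -4.e-04 -1.e+00] gap -9.247041031204862e-05 F board [ 0.05 -0.45] 0.54
```

>>> move_arm([
  [0, 0.3, 0, 0, 0, 0, 0],
  [0, 0.3, 0, 0, 0, 0, 0],
  [0, 0.3, 0, 0, 0, 0, 0],
  [0, 0.2, 0, 0, 0, 0, 0],
  [0, 0.2, 0, 0, 0, 0, 0],
  [0, 0.2, 0, 0, 0, 0, 0],
  [0, 0.2, 0, 0, 0, 0, 0],
  [0, 0.2, 0, 0, 0, 0, 0],
  [0, 0.2, 0, 0, 0, 0, 0],
  [0, 0.2, 0, 0, 0, 0, 0],
])

```text
clock: 4.78
tcp_pos: [0.5213, -0.1422, 0.0375]
orientation: [[-0.997, -0.076, 0.0], [-0.076, 0.997, -0.001], [-0.0, -0.001, -1.0]]
ft_force: [-0.7, -2.9, 1.0]
finger_gap: -0.0001
finger_force: 1.3
```

>>> move_arm([
  [0, 0.2, 0, 0, 0, 0, 0],
  [0, 0.2, 0, 0, 0, 0, 0],
  [0, 0.2, 0, 0, 0, 0, 0],
  [0, 0.2, 0, 0, 0, 0, 0],
  [0, 0.2, 0, 0, 0, 0, 0],
  [0, 0.2, 0, 0, 0, 0, 0],
  [0, 0.2, 0, 0, 0, 0, 0],
  [0, 0.2, 0, 0, 0, 0, 0],
  [0, 0.2, 0, 0, 0, 0, 0],
  [0, 0.2, 0, 0, 0, 0, 0],
])

```text
clock: 5.62
tcp_pos: [0.5197, -0.1217, 0.0374]
orientation: [[-0.997, -0.076, 0.0], [-0.076, 0.997, -0.0], [-0.0, -0.0, -1.0]]
ft_force: [-0.2, -3.0, 1.7]
finger_gap: -0.0002
finger_force: 1.3
```

```bash
python3 - <<'E'
from h import *; from rig import readout,viewer
s=readout.read_state(); rep(s); f=viewer.grab_frame('wrist')
cv2.imwrite('pics/w2.png',cv2.resize(f['frame'][100:384,100:450],None,fx=2,fy=2,interpolation=cv2.INTER_CUBIC))
E
```

```text
t 5.62 board xy mm [-114.9  -53.3] z 37.4 tool yaw 4.37 tilt [ 1.e-04 -0.e+00 -1.e+00] gap -0.00020703662397996434 F board [-0.44 -2.93] 1.71
```

View pics/w2.png

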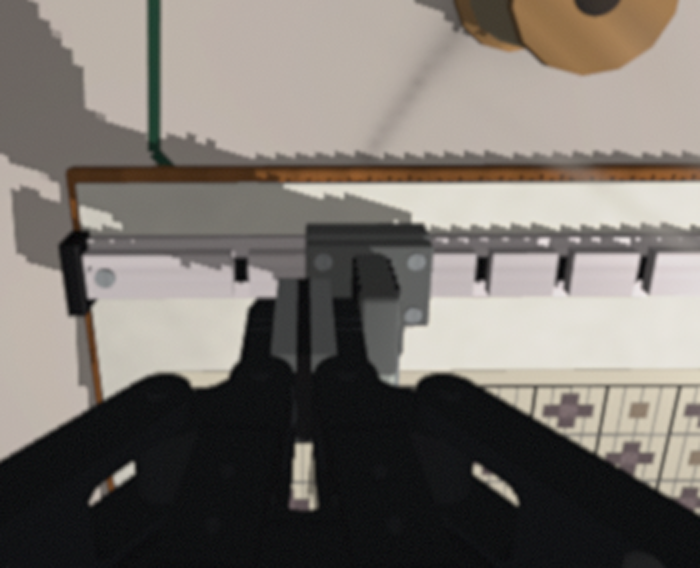

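The finger is touching the tab, and the guide is at about y = -33 (crop: guide centre x≈368, notch 0 at 481). The TCP-to-guide offset is about 20 mm. I'll continue and finish slowly.

>>> move_arm([
  [0, 0.2, 0, 0, 0, 0, 0],
  [0, 0.2, 0, 0, 0, 0, 0],
  [0, 0.2, 0, 0, 0, 0, 0],
  [0, 0.2, 0, 0, 0, 0, 0],
  [0, 0.2, 0, 0, 0, 0, 0],
  [0, 0.2, 0, 0, 0, 0, 0],
  [0, 0.2, 0, 0, 0, 0, 0],
  [0, 0.2, 0, 0, 0, 0, 0],
  [0, 0.2, 0, 0, 0, 0, 0],
  [0, 0.2, 0, 0, 0, 0, 0],
])

```text
clock: 6.5
tcp_pos: [0.5181, -0.1018, 0.0373]
orientation: [[-0.997, -0.076, -0.0], [-0.076, 0.997, 0.0], [0.0, 0.0, -1.0]]
ft_force: [-1.1, -3.3, 1.0]
finger_gap: 0.0002
finger_force: 1.3
```

>>> move_arm([
  [0, 0.1, 0, 0, 0, 0, 0],
  [0, 0.1, 0, 0, 0, 0, 0],
  [0, 0.1, 0, 0, 0, 0, 0],
  [0, 0.1, 0, 0, 0, 0, 0],
  [0, 0.1, 0, 0, 0, 0, 0],
  [0, 0.1, 0, 0, 0, 0, 0],
  [0, 0.1, 0, 0, 0, 0, 0],
  [0, 0.1, 0, 0, 0, 0, 0],
  [0, 0.1, 0, 0, 0, 0, 0],
  [0, 0, 0, 0, 0, 0, 0],
])

```text
clock: 7.33
tcp_pos: [0.5174, -0.0926, 0.0372]
orientation: [[-0.997, -0.076, -0.0], [-0.076, 0.997, 0.001], [0.0, 0.001, -1.0]]
ft_force: [-0.4, -0.1, 0.1]
finger_gap: 0.0
finger_force: 0.2
```

```bash
python3 -c "
from h import *; from rig import readout; rep(readout.read_state())"
```

```text
t 7.33 board xy mm [-115.   -24.1] z 37.2 tool yaw 4.35 tilt [-2.e-04  7.e-04 -1.e+00] gap 2.6795380951369168e-05 F board [-0.39 -0.07] 0.13
```

>>> move_arm([
  [0, 0.1, 0, 0, 0, 0, 0],
  [0, 0, 0, 0, 0, 0, 0],
])

```text
clock: 7.5
tcp_pos: [0.5174, -0.0917, 0.0372]
orientation: [[-0.997, -0.076, -0.0], [-0.076, 0.997, 0.001], [0.0, 0.001, -1.0]]
ft_force: [0.2, -0.2, 0.0]
finger_gap: 0.0002
finger_force: 0.2
```

```bash
python3 - <<'E'
from h import *; from rig import readout,viewer
s=readout.read_state(); rep(s); f=viewer.grab_frame('wrist')
cv2.imwrite('pics/w3.png',cv2.resize(f['frame'][200:290,120:400],None,fx=2.8,fy=2.8,interpolation=cv2.INTER_CUBIC))
E
```

```text
t 7.5 board xy mm [-114.9  -23.2] z 37.2 tool yaw 4.36 tilt [-1.e-04  6.e-04 -1.e+00] gap 0.00023305224272641414 F board [ 0.18 -0.18] 0.0
```

View pics/w3.png

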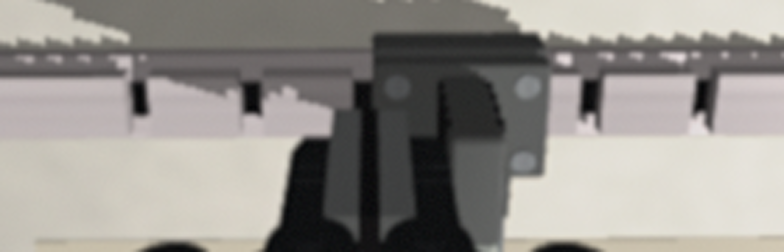

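The view shows notches at x=139 (-72), 252 (-48), 477 (0), 590 (+24) and 703 (+48). The carriage centre is at about 461, roughly 2–4 mm short of notch 0. I'll inch on, watching the force.

>>> move_arm([
  [0, 0.1, 0, 0, 0, 0, 0],
  [0, 0, 0, 0, 0, 0, 0],
])

```text
clock: 7.72
tcp_pos: [0.5173, -0.0908, 0.0372]
orientation: [[-0.997, -0.076, -0.0], [-0.076, 0.997, 0.0], [0.0, 0.0, -1.0]]
ft_force: [-1.3, 0.2, -0.2]
finger_gap: -0.0005
finger_force: 0.0
```

>>> move_arm([
  [0, 0.05, 0, 0, 0, 0, 0],
  [0, 0, 0, 0, 0, 0, 0],
])

```text
clock: 7.88
tcp_pos: [0.5173, -0.0905, 0.0372]
orientation: [[-0.997, -0.076, -0.0], [-0.076, 0.997, 0.0], [0.0, 0.0, -1.0]]
ft_force: [0.5, -0.5, -1.2]
finger_gap: -0.0002
finger_force: 0.3
```

>>> move_arm([
  [0, 0.05, 0, 0, 0, 0, 0],
  [0, 0, 0, 0, 0, 0, 0],
])

```text
clock: 8.05
tcp_pos: [0.5172, -0.0899, 0.0372]
orientation: [[-0.997, -0.076, -0.0], [-0.076, 0.997, 0.0], [0.0, 0.0, -1.0]]
ft_force: [0.1, 0.4, 0.7]
finger_gap: 0.0001
finger_force: 0.1
```

```bash
python3 - <<'E'
from h import *; from rig import readout,viewer
s=readout.read_state(); rep(s); f=viewer.grab_frame('wrist')
cv2.imwrite('pics/w4.png',cv2.resize(f['frame'][200:290,120:400],None,fx=2.8,fy=2.8,interpolation=cv2.INTER_CUBIC))
E
```

```text
t 8.05 board xy mm [-114.9  -21.4] z 37.2 tool yaw 4.36 tilt [-1.e-04  3.e-04 -1.e+00] gap 6.145905655764729e-05 F board [0.1  0.41] 0.67
```

View pics/w4.png

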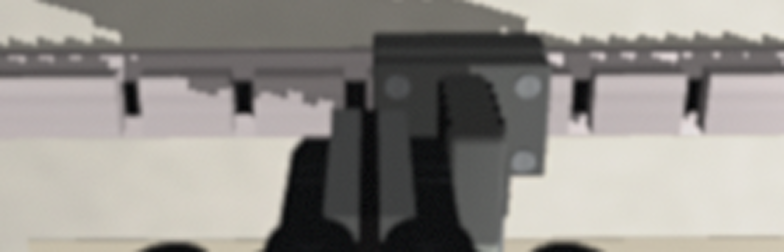

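The carriage still moves with the finger and is about 2 mm short. From here I'll track the screw and notch pixels numerically.

```bash
cat > trk.py <<'E'
from h import *; from rig import readout,viewer
s=readout.read_state(); rep(s); f=viewer.grab_frame('wrist')
g=cv2.cvtColor(f['frame'],cv2.COLOR_BGR2GRAY).astype(float)
T=np.array(f['T_tool_cam']); R=np.array(s['orientation'])@T[:3,:3]; c=np.array(s['orientation'])@T[:3,3]+s['tcp_pos']; F=192/np.tan(np.radians(f['vfov']/2))
def P(u,v,z):
    d=R@np.array([(u-f['cx'])/F,(v-f['cy'])/F,1]); p=c+d*(z-c[2])/d[2]; return (ax@(p[:2]-o)*1000).round(1)
def cen(w,sgn,r):
    x0,x1,y0,y1=w; a=g[y0:y1,x0:x1]; m=np.clip(sgn*(a-np.median(a))-15,0,None); yy,xx=np.mgrid[y0:y1,x0:x1]
    u,v=(m*xx).sum()/m.sum(),(m*yy).sum()/m.sum(); print(r,round(u,2),round(v,2)); return u,v
sl=P(*cen((256,268,226,237),1,'screwL'),.0245); sr=P(*cen((302,314,226,237),1,'screwR'),.0245)
n=[P(*cen((u-8,u+8,231,239),-1,'notch'),.017) for u in (167,207,327,367)]
print('guide',(sl+sr)/2,sl,sr,'notches',[list(k) for k in n])
E
python3 trk.py
```

```text
t 8.1 board xy mm [-114.9  -21.4] z 37.3 tool yaw 4.35 tilt [-0.e+00  4.e-04 -1.e+00] gap -3.4472844347788564e-05 F board [ 0.29 -0.42] 0.47
screwL 260.0 230.93
screwR 308.14 230.45
notch 166.26 234.49
notch 206.63 234.42
notch 327.34 234.48
notch 367.76 234.51
guide [-122.6    -3.55] [-122.5  -17.1] [-122.7   10. ] notches [[np.float64(-116.8), np.float64(-72.3)], [np.float64(-116.8), np.float64(-48.4)], [np.float64(-116.5), np.float64(23.1)], [np.float64(-116.4), np.float64(47.0)]]
```

>>> move_arm([
  [0, 0.08, 0, 0, 0, 0, 0],
  [0, 0, 0, 0, 0, 0, 0],
])

```text
clock: 8.32
tcp_pos: [0.5172, -0.0891, 0.0373]
orientation: [[-0.997, -0.076, -0.0], [-0.076, 0.997, 0.0], [-0.0, 0.0, -1.0]]
ft_force: [-0.4, 0.1, 0.5]
finger_gap: -0.0002
finger_force: 0.0
```

```bash
python3 trk.py
```

```text
t 8.32 board xy mm [-114.9  -20.6] z 37.3 tool yaw 4.36 tilt [-0.e+00  2.e-04 -1.e+00] gap -0.00020526489105342178 F board [-0.4   0.15] 0.5
screwL 260.98 230.64
screwR 308.31 230.52
notch 164.99 234.48
notch 205.29 234.43
notch 325.96 234.53
notch 366.43 234.46
guide [-122.7    -2.45] [-122.7  -15.8] [-122.7   10.9] notches [[np.float64(-116.8), np.float64(-72.3)], [np.float64(-116.7), np.float64(-48.5)], [np.float64(-116.5), np.float64(23.0)], [np.float64(-116.5), np.float64(47.0)]]
```

>>> move_arm([
  [0, 0.07, 0, 0, 0, 0, 0],
  [0, 0, 0, 0, 0, 0, 0],
])

```text
clock: 8.53
tcp_pos: [0.5172, -0.0884, 0.0373]
orientation: [[-0.997, -0.076, -0.0], [-0.076, 0.997, 0.0], [-0.0, 0.0, -1.0]]
ft_force: [1.1, -0.9, -1.0]
finger_gap: 0.0002
finger_force: 0.0
```

```bash
python3 trk.py
```

```text
t 8.53 board xy mm [-114.9  -19.9] z 37.3 tool yaw 4.36 tilt [-0.e+00  1.e-04 -1.e+00] gap 0.0002212689145301925 F board [ 1.04 -1.01] -1.03
screwL 262.59 230.59
screwR 309.5 230.52
notch 163.82 234.51
notch 204.12 234.41
notch 324.83 234.52
notch 365.3 234.47
guide [-122.7   -1. ] [-122.7  -14.2] [-122.7   12.2] notches [[np.float64(-116.7), np.float64(-72.3)], [np.float64(-116.7), np.float64(-48.5)], [np.float64(-116.5), np.float64(23.0)], [np.float64(-116.5), np.float64(47.0)]]
```

The guide has moved ahead of the finger, so the ball is drawing it in. I'll wait briefly and check.

>>> move_arm([
  [0, 0, 0, 0, 0, 0, 0],
  [0, 0, 0, 0, 0, 0, 0],
  [0, 0, 0, 0, 0, 0, 0],
  [0, 0, 0, 0, 0, 0, 0],
])

```text
clock: 8.92
tcp_pos: [0.5172, -0.0886, 0.0373]
orientation: [[-0.997, -0.076, 0.0], [-0.076, 0.997, 0.0], [-0.0, 0.0, -1.0]]
ft_force: [-0.7, 0.7, -0.9]
finger_gap: -0.0001
finger_force: 0.0
```

```bash
python3 trk.py | grep -E "guide|screw"
```

```text
screwL 263.48 230.56
screwR 309.79 230.42
guide [-122.7   -0.8] [-122.7  -13.8] [-122.7   12.2] notches [[np.float64(-116.7), np.float64(-72.3)], [np.float64(-116.7), np.float64(-48.5)], [np.float64(-116.5), np.float64(23.0)], [np.float64(-116.5), np.float64(47.0)]]
```

It has seated and is clear of the finger. I'll back away, then rise.

>>> move_arm([
  [0, -0.3, 0, 0, 0, 0, 0],
  [0, -0.6, 0, 0, 0, 0, 0],
  [0, -0.6, 0, 0, 0, 0, 0],
  [0, 0, -1, 0, 0, 0, 0],
  [0, 0, -2, 0, 0, 0, 0],
  [0, 0, -2.5, 0, 0, 0, 0],
  [0, 0, -2.5, 0, 0, 0, 0],
  [0, 0, -2.5, 0, 0, 0, 0],
  [0, 0, -2, 0, 0, 0, 0],
  [0, 0, 0, 0, 0, 0, 0],
])

```text
clock: 9.8
tcp_pos: [0.5212, -0.1049, 0.1683]
orientation: [[-0.997, -0.076, 0.009], [-0.076, 0.997, -0.004], [-0.009, -0.005, -1.0]]
ft_force: [1.1, -0.1, 0.7]
finger_gap: 0.0001
finger_force: 0.0
```

>>> move_arm([
  [3, 0, -1, 0, 0, 0, 0],
  [3.5, 0, -1, 0, 0, 0, 0],
  [3.5, 0, -1, 0, 0, 0, 0],
  [2, 0, 0, 0, 0, 0, 0],
  [0, 0, 0, 0, 0, 0, 0],
  [0, 0, 0, 0, 0, 0, 0],
])

```text
clock: 10.3
tcp_pos: [0.3982, -0.1128, 0.1924]
orientation: [[-0.997, -0.075, 0.001], [-0.075, 0.997, -0.0], [-0.001, -0.0, -1.0]]
ft_force: [-0.9, -0.8, 0.1]
finger_gap: 0.0001
finger_force: 0.0
```

```bash
python3 - <<'E'
from h import *; from rig import readout,viewer
rep(readout.read_state())
f=viewer.grab_frame('top'); c=cv2.convertScaleAbs(f['frame'][100:235,205:335],alpha=1.3)
w=viewer.grab_frame('wrist')['frame']
a=cv2.resize(c,None,fx=4.4,fy=4.4,interpolation=cv2.INTER_CUBIC)[:560]
cv2.imwrite('pics/end.png',a); cv2.imwrite('pics/endw.png',w)
E
```

```text
t 10.3 board xy mm [-235.4  -35.1] z 192.4 tool yaw 4.28 tilt [ 9.e-04 -3.e-04 -1.e+00] gap 7.550489733020159e-05 F board [-0.93 -0.73] 0.13
```

View pics/end.png

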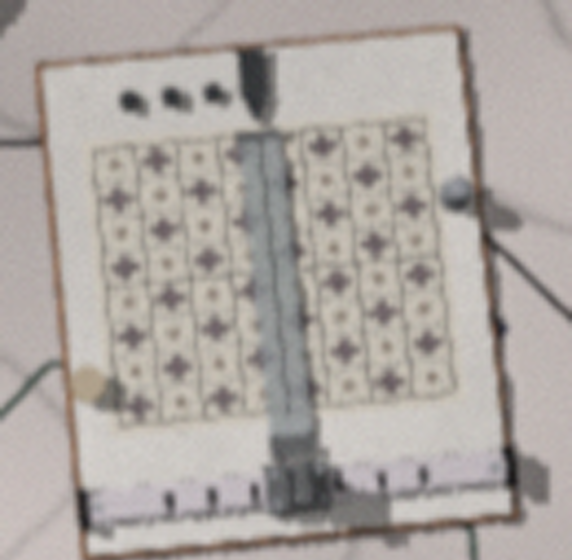

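The rule's hairline (x≈263 at its far end) meets the pointer's tip at (264,118). The notches at -24, -48 and -72 are free again, the rule lies flat, and the thimble and bobbin haven't moved. Handing in.

```bash
python3 -c "
from rig import arm; print(arm.sign_off())"
```

```text
the job is handed in; nothing more can be done
None
```

The row guide is seated in the notch at y = 0, with its hairline on the magnet's point and the rule lying flat; the hand is clear and the job was handed in at about 10 s.

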